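# Lay a boom tube on the roller stand against its end block

### The job

First lay the standing steel block over onto its side on the raised ledge of the roller stand, so that it lies across the end of the roller bed as an end stop. Then take the 16 mm by 160 mm tube from the rack and lower it gently into the valley of the rollers, keeping hold until they carry it, slide it up until its end touches the block, and let it go without setting it or the rollers rolling, its screw inserts still facing up. Leave the other tubes and everything else on the bench alone.

Things in the scene. Friction and masses are not known exactly. Their poses are not given: they have to be found in the camera images.
- stand: Grey-painted metal roller stand, fixed, 130 (x) by 185 (y) mm, base plate 10 mm thick. Origin on the bench under the middle of the four rollers; z up; y along the roller axles and the seated tube, towards the block's deck; x is the way the block is to be tipped. Rollers, radius 9 mm, 16 mm wide, at x = -13 and +13, y = -50 and +50 mm; between the pairs (y -40 to +40) fingers fit.
- valley (a point): Point fixed on the stand, 43 mm above its origin: the lowest height at which the axis of a seated 16 mm tube can lie. The rollers turn freely (a nudge rolls them) on a sprung cradle (1.5 N per mm, 3 mm travel) on a stiff hand-set height adjuster, up to 18 mm higher; its setting is not reported, so the tube's seated axis is anywhere from 43 to 61 mm above the bench, to be felt for.
- ledge (a point): Middle of the top edge of the 6 mm step on the stand's deck, at stand x = -25, y = 94, z = 36 mm. Towards -x lies the low floor (z = 30 mm) where the block stands, towards +x the ledge (z = 36 mm, 85 mm long, 32 mm wide), ended by a lip (top z = 48 mm) at x = 60. A fence (top z = 70 mm) runs along the deck's far side, its face at y = 109.5 mm.
- block: Bare steel block 30 (x) by 28 (y) by 80 (z) mm, 0.35 to 0.65 kg, loose, standing on end on the deck's low floor with its +x face 1 to 4 mm from the 6 mm step. Origin at the centre of its foot, z up its length, x towards the step. About 2 N at its top tips it over the step onto the ledge.
- block_mid (a point): Centre of the steel block.
- tube: The tube to be set down: black tube, 16 mm diameter, 160 mm long, about 45 g, lying in one of the rack's three pairs of notches. Origin at mid-length on its axis; y along the tube, z out through its four small bright screw inserts (up at the start). Either end may face the block.
- short_tube: Other tube in the rack, 16 mm diameter but only 115 mm long; leave alone. Origin and axes as for the tube.
- thick_tube: Other tube in the rack, 160 mm long but 23 mm diameter; leave alone. Origin and axes as for the tube.
- rack: Plywood tube rack, fixed, 176 (x) by 120 (y) mm, origin on the bench under its centre. Two ribs 10 mm thick at y = -47 and +47 mm, each with three V notches at x = -57, 0 and +57 mm; the tubes lie along y with the axis of a 16 mm tube 36 mm above the bench. Rib tops are 37 mm above the bench, between the ribs it is open down to a 6 mm base.
- motor_a: Small brushless motor standing between stand and rack, 28 mm diameter, 31 mm high; origin at its foot.
- motor_b: A second such motor, to the back; origin at its foot.
- driver: Screwdriver lying at the back, about 170 mm long; origin under its middle.
- flux_jar: Small jar, 44 mm diameter, 45 mm high; origin at its foot.
- battery: Battery pack, 75 by 36 by 30 mm; origin at its foot.
- roller_nl (a joint): Turn (rad, about the stand's y axis) of the free roller at the stand's x = -13 mm, y = +50 mm; 0 at the start.
- roller_fl (a joint): Turn (rad, about the stand's y axis) of the free roller at the stand's x = +13 mm, y = +50 mm; 0 at the start.
- roller_nr (a joint): Turn (rad, about the stand's y axis) of the free roller at the stand's x = -13 mm, y = -50 mm; 0 at the start.
- roller_fr (a joint): Turn (rad, about the stand's y axis) of the free roller at the stand's x = +13 mm, y = -50 mm; 0 at the start.
Not all that is in view belongs to the job. What is shaped like the tube but blue or green is not meant.

How it is judged:
By the outcome, as a careful person would: the job done as asked, in the order asked, and still so for the second after the job is handed in, with the robot touching nothing.
It also fails if it takes over 66 s, if anything falls off the work surface, if the arm or the gripper's body presses on something with over 40 N, if the wrist force passes 120 N, or if a joint passes its speed limit or range.

### The arm

A 7-joint arm with a two-finger parallel gripper is mounted at the origin on the work surface. World frame = base frame: x ahead of the robot, y to its left, z up, the work surface at z = 0. Lengths are in m, angles in rad, forces in N, time in s.
With the tool pointing down it reaches from about 0.425 to 0.925 m from the base axis. Payload 6.8 kg.
Tool frame: the origin (TCP) lies midway between the tips of the shut fingers; the grasp point (between the pads) lies 19 mm behind it; z points along the fingers, y is the line along which they close (so a half turn about z gives the same grasp; the last joint's range is limited). The gripper opens to 88 mm and grips with 3 to 60 N. Pads are 20 mm wide; open, the fingers measure 115 mm over their backs; the gripper's body (75 mm by 178 mm) begins 61 mm behind the grasp point.
Start: joints at [1.141, 0.477, 0.022, 1.555, -0.011, 1.109, -0.083], TCP at [0.213, -0.64, 0.223] pointing down, gripper open.
Joint ranges: [-2.96, 2.96], [-0.34, 2.1], [-1.41, 1.46], [0.24, 2.44], [-1.37, 4.51], [0.17, 1.92], [-2.96, 2.96]. Speed limits (rad/s): [2.39, 2.39, 3.14, 3.14, 3.14, 3.14, 3.14].

### API

Orientations are given as a 3x3 rotation matrix whose columns are the frame's x, y, z axes.
In Python, from workcell import read_state, cams, sign_off gives the robot as it stands.
- The arm moves only by the shell command python3 -m jog 'ROWS' [OPENING] [FORCE]. ROWS is JSON, a list of rows, each a list of 6 numbers: the shift along the tool's x, y, z in mm, then the turn, a rotation vector about the tool's x, y, z in rad. In form: [[tx, ty, tz, wx, wy, wz], ...]. A call has 1 to 10 rows; each row is the pose to reach, as a shift and turn from the pose commanded when the call began, along the tool's axes at that moment; what a row does not reach only later rows make up. A row lasts 1/12 s, in which the tool goes at most 41.7 mm and 7.16 degrees, less where a joint would pass 70% of its speed; a pose out of reach is approached as far as the arm can. A call with a gripper value outside its range is refused whole. OPENING is the closure, from 0 (fully open) to 1 (shut), set as the call begins (- or left out, the last holds). The fingers move at their own pace and stop on an object; FORCE is the grip in N (left out, the last holds). Time passes only in rows, so rows that repeat a pose let the fingers close. It gives the time, the measured TCP pose, the force, the opening and the grip force at its end, in the units of the state.
- read_state(): the state, without advancing time (a new reading comes with each control period).
- cams.get_image(name): name is "side" or "top" or "wrist"; returns a dict with "image" (420x560x3 uint8, blue, green, red), "mtx" (3x3 intrinsics, pixels), "k1" (the pictures are not rectified: a ray, as slopes to the right and down, at radius r is drawn at 1 + k1 r^2 times it, then the intrinsics apply), "camera_from_world" (4x4, takes a point from world to camera coordinates); the wrist camera has in their place "tool_from_camera" (4x4, takes a point from camera to tool coordinates, whose origin is the TCP and whose axes are the flange's). Camera axes: x right, y down, z forward; pixel columns grow to the right and rows downward; lengths in m; the calibration is good to about 2 mm. A picture is of the moment at which its call begins: read the wrist's pose just before it. There is no depth.
- sign_off(): hands the job in; it is judged then, once.
The state is a dict: "t": time; "qpos": joint angles; "joint_vel": joint speeds; "joint_efforts": joint torques, N m; "ee_pos": TCP position; "eef_rot": TCP orientation; "force": force on the tool from outside, world axes, zero at the start; "moment": the same for the moment, N m; "grip_width": finger opening in m; "gripper_force": force on a finger pad.
Only numpy, scipy, OpenCV 4.12 (cv2) and the standard library are available. Lean on these libraries where they do the work, as an engineer would, in place of code of your own. Each camera call takes 0.05 s, during which the arm holds its last target. There are 200 camera calls.

## Working session

There is one attempt and no reset: what is moved stays moved. The work goes in short steps, Python scripts to look and compute and a shell command to move; the robot and the scene stay as the last step left them, time stands still between calls to the robot, and variables do not carry over. Pictures are saved under pics/ and viewed, at most 10 in all, crops included, and the job is handed in when it is done.

```bash
ls; mkdir -p pics
cat > h.py <<'E'
import numpy as np, cv2
from workcell import read_state, cams
def get(name):
    s=read_state(); d=cams.get_image(name); K=np.array(d["mtx"]);
    if name=="wrist":
        T=np.eye(4);T[:3,:3]=np.array(s["eef_rot"]);T[:3,3]=s["ee_pos"]
        W=T@np.array(d["tool_from_camera"])
    else: W=np.linalg.inv(np.array(d["camera_from_world"]))
    return dict(im=np.array(d["image"]),K=K,k1=d["k1"],W=W)
def ray(c,px):
    p=np.array(px,float).reshape(1,1,2)
    u=cv2.undistortPoints(p,c["K"],np.array([c["k1"],0,0,0.]),R=None,P=None)[0,0]
    return c["W"][:3,3], c["W"][:3,:3]@np.array([u[0],u[1],1])
def onz(c,px,z):
    o,d=ray(c,px); return o+d*(z-o[2])/d[2]
def proj(c,P):
    M=np.linalg.inv(c["W"]);P=np.atleast_2d(P).astype(float)
    return cv2.projectPoints(P,cv2.Rodrigues(M[:3,:3])[0],M[:3,3],c["K"],np.array([c["k1"],0,0,0.]))[0][:,0]
def tri(c1,p1,c2,p2):
    o1,d1=ray(c1,p1);o2,d2=ray(c2,p2)
    t=np.linalg.lstsq(np.c_[d1,-d2],o2-o1,rcond=None)[0]
    a=o1+d1*t[0];b=o2+d2*t[1];return (a+b)/2,np.linalg.norm(a-b)
E
python3 - <<'E'
from h import *
for n in("top","side"):
    c=get(n);cv2.imwrite(f"pics/{n}0.png",c["im"]);print(n,c["W"].round(3),c["K"],c["k1"])
print(read_state())
E
```

```text
pics
top [[ 0.028 -0.998  0.053  0.511]
 [-1.    -0.028 -0.009  0.046]
 [ 0.011 -0.052 -0.999  1.061]
 [ 0.     0.     0.     1.   ]] [[384.41911166   0.         281.89652495]
 [  0.         384.41911166 208.64673133]
 [  0.           0.           1.        ]] -0.05432443100028779
side [[-0.76  -0.38   0.527  0.005]
 [-0.649  0.413 -0.639  0.705]
 [ 0.025 -0.828 -0.561  0.684]
 [ 0.     0.     0.     1.   ]] [[439.29510966   0.         279.0544803 ]
 [  0.         439.29510966 211.00235846]
 [  0.           0.           1.        ]] -0.10335213599634267
{'t': 0.1, 'qpos': array([ 1.14087759,  0.47772997,  0.02232934,  1.5563569 , -0.01149435,
        1.10932567, -0.08311469]), 'joint_vel': array([-5.24282875e-04, -1.22817219e-03,  5.67840453e-04, -2.61618741e-03,
       -4.12037441e-04, -1.07915032e-03, -5.77022648e-05]), 'joint_efforts': array([ 4.37245777e-03, -5.84093177e+01,  1.53980915e+00, -2.73312950e+01,
       -5.42573095e-02,  1.30834978e-02,  5.74307433e-05]), 'ee_pos': array([ 0.21331352, -0.63981613,  0.22176848]), 'eef_rot': array([[ 9.48655482e-01,  3.16310535e-01, -6.50217473e-04],
       [ 3.16311179e-01, -9.48654204e-01,  1.56194442e-03],
       [-1.22772063e-04, -1.68741820e-03, -9.99998569e-01]]), 'force': array([-0.43165351,  0.72170976, -0.12468211]), 'moment': array([-0.00626607,  0.00050656, -0.04809806]), 'gripper_force': 0.0, 'grip_width': 0.08768381868435822}
```

View pics/top0.png

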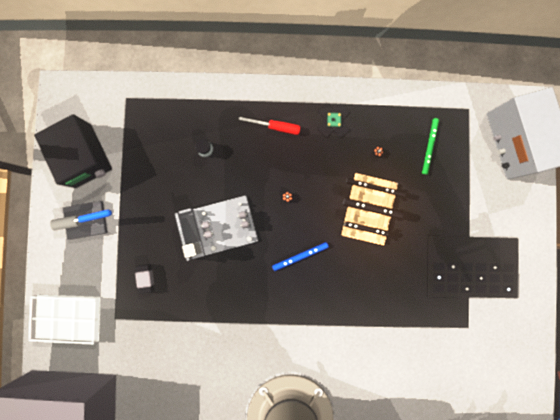

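View pics/side0.png

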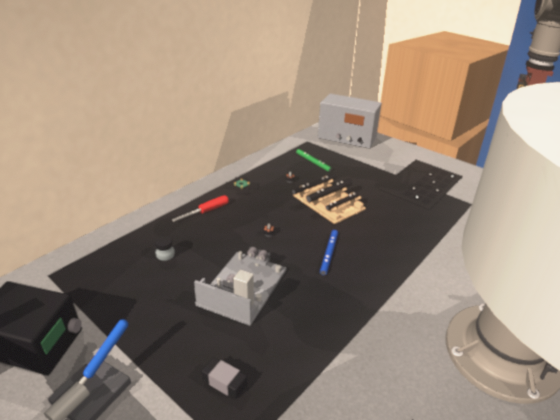

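The top view shows the stand at (217,227), with the deck and block at its left end near (188,248). The rack is at (370,208) with three black tubes at rows of about 190, 207 and 228. The blue tube (300,257) and the green tube (431,146) are decoys. Next I'll enlarge the rack and the stand.

Run:
```python
import cv2,numpy as np
t=cv2.imread("pics/top0.png");s=cv2.imread("pics/side0.png")
f=lambda im,x,y,w,h,W,H:cv2.resize(im[y:y+h,x:x+w],(W,H),interpolation=cv2.INTER_CUBIC)
a=f(t,330,165,80,90,400,450) 
b=f(t,165,185,100,90,400,360)
c=f(s,180,235,120,90,400,300);d=f(s,285,170,90,60,400,267)
out=np.zeros((600,800,3),np.uint8)
a=f(t,335,168,70,80,262,300);b=f(t,168,188,100,75,400,300)
out[:300,:262]=a;out[:300,400:]=b;out[300:600,:400]=c;out[300:567,400:]=d
out=cv2.LUT(out,np.array([min(255,int(255*(i/255)**.6)) for i in range(256)],np.uint8))
cv2.imwrite("pics/crops.png",out)
```

```text
(no output)
```

View pics/crops.png

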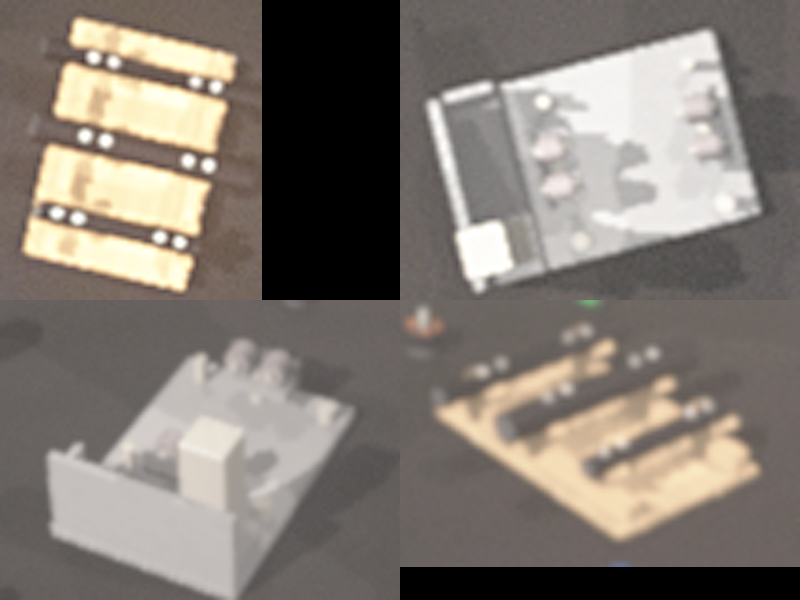

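The rack tubes, with pixels in the top view:
- **(372,190), thin and long, +x notch:** this is the 16×160 tube.
- **(370,207):** the thick tube.
- **(366,228):** the short tube.
- **Decoys:** blue at (300,257) and green at (431,146).

I choose the far one at (372,190), and the close side crop confirms it. Next I'll estimate the poses.

Run:
```python
from h import *
c=get("top");s=get("side")
P={k:onz(c,p,.010) for k,p in dict(tr=(246.75,195.3),br=(258.3,240.5),bl=(187.5,261)).items()}
for k,v in P.items(): print(k,v.round(4))
yv=P['bl']-P['br'];xv=P['tr']-P['br'];print(np.hypot(*yv[:2]),np.hypot(*xv[:2]))
print("yaw",np.degrees([np.arctan2(-yv[0],yv[1]),np.arctan2(xv[1],xv[0])]))
# block top
print("blk",onz(c,(168+83/4,188+249/4),.110).round(4), )
b,e=tri(c,(168+83/4,188+249/4),s,(180+212/4*1.2*4/4/1.0*0+212*.3,235+(440-300)*.3));print(b.round(4),e)
# inserts via HSV on rack tubes
g=cv2.cvtColor(c['im'],cv2.COLOR_BGR2GRAY)
A=3.75
for n,pts in dict(far=[(93,58),(114,62),(195,82),(216,87)],mid=[(85,136),(106,141),(188,160),(208,165)],near=[(57,213),(78,218),(160,237),(180,242)]).items():
    q=np.array([onz(c,(335+x*70/262,168+y*80/300),.044)for x,y in pts]);print(n,q.mean(0).round(4),np.degrees(np.arctan2(-(q[0]-q[3])[0],(q[0]-q[3])[1])),np.linalg.norm(q[0]-q[3]))
```

```text
tr [0.6002 0.1337 0.01  ]
br [0.4777 0.0982 0.01  ]
bl [0.4164 0.2893 0.01  ]
0.20058148777387017 0.12759345453100976
yaw [17.772925   16.12961612]
blk [0.4519 0.264  0.11  ]
[0.4514 0.2647 0.1061] 0.0006690818522658921
far [ 0.6289 -0.2139  0.044 ] -11.483947713776843 0.0907105777482374
mid [ 0.5729 -0.2091  0.044 ] -11.555110746770897 0.09044636925363206
near [ 0.5178 -0.1899  0.044 ] -11.633895118135968 0.09011028344431467
```

```bash
python3 -m jog '[[30,-22,-2,0,0,-0.1],[63,-46,-4,0,0,-0.2],[97,-70,-7,0,0,-0.3],[130,-94,-9,0,0,-0.4],[163,-118,-11,0,0,-0.5],[196,-142,-13,0,0,-0.6],[230,-166,-15,0,0,-0.7],[263,-190,-18,0,0,-0.8],[296,-214,-20,0,0,-0.9],[330,-238,-22,0,0,-1.0]]' 1
python3 - <<'E'
from h import *
s=read_state();R=s["eef_rot"];print(s["ee_pos"],np.degrees(np.arctan2(R[1,1],R[0,1])),s["t"],s["force"])
print(np.round(cams.get_image("wrist")["tool_from_camera"],3))
E
```

```text
t: 1.03
ee_pos: [0.4518, -0.3086, 0.2449]
eef_rot: [[0.242, 0.97, 0.0], [0.97, -0.242, -0.0], [-0.0, 0.0, -1.0]]
force: [0.6, -0.3, 0.1]
grip_width: 0.0244
gripper_force: 0.0
[ 0.4518215  -0.30858399  0.24491892] -14.009506390573517 1.0333 [ 0.63027755 -0.28194759  0.13164052]
[[-0.    -0.966 -0.257  0.07 ]
 [ 1.     0.    -0.001 -0.001]
 [ 0.001 -0.257  0.966 -0.162]
 [ 0.     0.     0.     1.   ]]
```

```bash
python3 -m jog '[[28,23,0,0,0,-0.01],[56,46,0,0,0,-0.02],[84,70,0,0,0,-0.03],[112,93,0,0,0,-0.04],[141,117,0,0,0,-0.044],[141,117,0,0,0,-0.044],[141,117,0,0,0,-0.044]]'
python3 - <<'E'
from h import *
c=get("wrist");cv2.imwrite("pics/w1.png",c["im"]);s=read_state();print(s["joint_vel"].round(3))
import pickle;pickle.dump(c,open("w1.pkl","wb"))
E
```

```text
t: 1.67
ee_pos: [0.6006, -0.2, 0.2441]
eef_rot: [[0.2, 0.98, -0.0], [0.98, -0.2, 0.001], [0.001, -0.001, -1.0]]
force: [-0.5, -0.7, -0.4]
grip_width: 0.0008
gripper_force: 0.0
[ 0.033 -0.017  0.028  0.019  0.002  0.001  0.003]
```

View pics/w1.png

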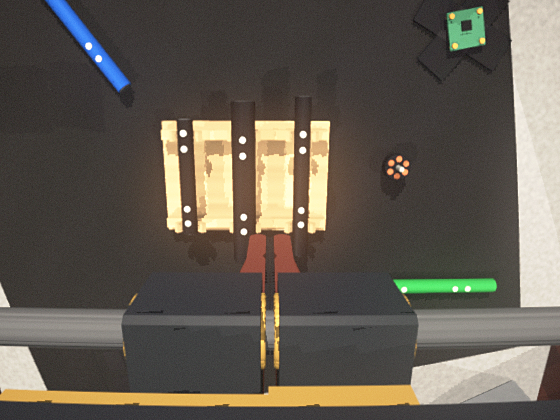

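The wrist view confirms the choice. The right tube, with inserts at about (303,134), (303,150), (301,211) and (301,226), is thin and long. The middle one is thick and the left one short. Now I'll measure the inserts.

```bash
cat >> h.py <<'E'
def blobs(im,box,thr=190,sat=60,amin=8,amax=120):
    x0,y0,x1,y1=box;q=im[y0:y1,x0:x1];h=cv2.cvtColor(q,cv2.COLOR_BGR2HSV)
    m=((h[...,2]>thr)&(h[...,1]<sat)).astype(np.uint8)
    n,_,st,ce=cv2.connectedComponentsWithStats(m)
    return [(ce[i]+[x0,y0],st[i,4]) for i in range(1,n) if amin<=st[i,4]<=amax]
def tool(s):
    R=s["eef_rot"];return np.array(s["ee_pos"]),np.degrees(np.arctan2(R[1,1],R[0,1]))
E
python3 - <<'E'
from h import *
import pickle;c=pickle.load(open("w1.pkl","rb"))
b=blobs(c["im"],(290,110,316,240));print(b)
q=np.array([onz(c,p,.0435) for p,_ in b]);print(q.round(4))
q=q[np.argsort(q[:,1])];d=q[-1]-q[0];print("mean",(q[0]+q[-1])/2,"yaw",np.degrees(np.arctan2(-d[0],d[1])),np.linalg.norm(d))
E
```

```text
[(array([313.06666667, 123.46666667]), np.int32(15)), (array([302.75609756, 134.        ]), np.int32(41)), (array([302.2  , 149.925]), np.int32(40)), (array([291.36363636, 154.90909091]), np.int32(11)), (array([290.98947368, 190.66315789]), np.int32(95)), (array([310.5, 184.5]), np.int32(12)), (array([309.76923077, 191.46153846]), np.int32(13)), (array([311.69230769, 204.46153846]), np.int32(52)), (array([300.83783784, 210.08108108]), np.int32(37)), (array([300.55882353, 224.32352941]), np.int32(34))]
[[ 0.6501 -0.1598  0.0435]
 [ 0.6387 -0.1675  0.0435]
 [ 0.6355 -0.1824  0.0435]
 [ 0.6244 -0.185   0.0435]
 [ 0.6174 -0.2198  0.0435]
 [ 0.6374 -0.2175  0.0435]
 [ 0.6355 -0.2243  0.0435]
 [ 0.6351 -0.2378  0.0435]
 [ 0.6234 -0.2414  0.0435]
 [ 0.6204 -0.2561  0.0435]]
mean [ 0.63525881 -0.20792125  0.0435    ] yaw -17.094925096560143 0.10077651102907699
```

```bash
python3 -m jog '[[36,-18,0,0,0,-0.06],[72,-36,0,0,0,-0.12],[108,-54,0,0,0,-0.18],[145,-72,0,0,0,-0.24],[181,-90,0,0,0,-0.30],[217,-108,0,0,0,-0.36],[254,-126,0,0,0,-0.42],[290,-143,0,0,0,-0.484],[290,-143,0,0,0,-0.484],[290,-143,0,0,0,-0.484]]'
python3 - <<'E'
from h import *
c=get("wrist");cv2.imwrite("pics/w2.png",c["im"]);s=read_state();print(s["joint_vel"].round(3),tool(s))
import pickle;pickle.dump(c,open("w2.pkl","wb"))
E
```

```text
t: 2.55
ee_pos: [0.5176, 0.1111, 0.2449]
eef_rot: [[-0.277, 0.961, 0.0], [0.961, 0.277, -0.001], [-0.001, 0.0, -1.0]]
force: [0.8, -0.2, -0.4]
grip_width: 0.0007
gripper_force: 0.0
[ 0.023  0.008  0.032 -0.006  0.004  0.    -0.   ] (array([0.51824209, 0.10907773, 0.24469368]), np.float64(15.900591719223826))
```

View pics/w2.png

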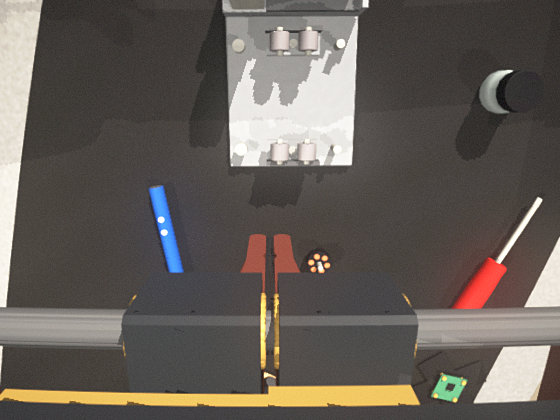

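The view shows the stand's near plate corners at (230,166) and (353,165). The rollers are at (279,42), (309,40), (280,153) and (307,152). The deck is cut off at the top edge of the picture. Next I'll compute the pose and roller height from these.

Run:
```python
from h import *
import pickle;c=pickle.load(open("w2.pkl","rb"))
big=c["im"][20:175,220:365]
g=cv2.cvtColor(big,cv2.COLOR_BGR2HSV)
out=cv2.resize(big,(725,775),interpolation=cv2.INTER_CUBIC)
cv2.imwrite("pics/w2c.png",cv2.resize(out,(560,600)))
a=onz(c,(230,165.5),.01);b=onz(c,(353,164.5),.01);d=b-a
print(a,b,np.linalg.norm(d),np.degrees(np.arctan2(d[1],d[0])))
for z in(.035,.044,.053):
    q=[onz(c,p,z)for p in((279.5,41),(309,40),(280,152.5),(307.5,152))]
    m=np.mean(q,0);f=(q[0]+q[1]-q[2]-q[3])/2
    print(z,m.round(4),np.linalg.norm(f),np.degrees(np.arctan2(-f[0],f[1])),np.linalg.norm(q[1]-q[0]),np.linalg.norm(q[3]-q[2]))
th=np.radians(16.1);x=np.array([np.cos(th),np.sin(th)]);y=np.array([-x[1],x[0]])
print("org from plate",(a[:2]+b[:2])/2+y*.072)
```

```text
[0.47564679 0.10244549 0.01      ] [0.60112468 0.13987865 0.01      ] 0.13094251679831329 16.611144177981835
0.035 [0.5193 0.1872 0.035 ] 0.10379063129093143 16.69593096084449 0.02729509884583405 0.027170740477222396
0.044 [0.5188 0.187  0.044 ] 0.10127932354031531 16.695930960844528 0.026634669359734832 0.026513319953792285
0.053 [0.5182 0.1868 0.053 ] 0.09876801578969911 16.695930960844542 0.025974239873635716 0.025855899430362057
org from plate [0.51841908 0.19033817]
```

View pics/w2c.png

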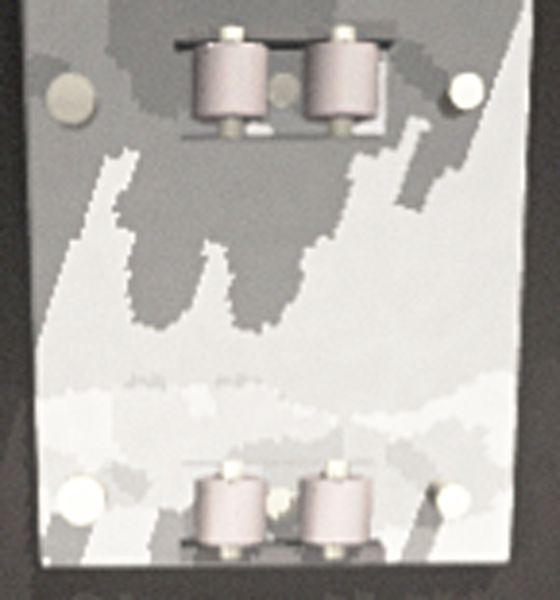

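The rollers sit symmetric about stand origin (0.5186, 0.187) with yaw 16.4°. That agrees with the block-based estimate. Next I'll move behind the block.

```bash
python3 -m jog '[[34,-14,0,0,0,0],[67,-28,0,0,0,0],[100,-42,0,0,0,-0.009],[134,-56,0,0,0,-0.009],[167,-69,0,0,0,-0.009],[167,-69,40,0,0,-0.009],[167,-69,80,0,0,-0.009],[167,-69,115,0,0,-0.009],[167,-69,150,0,0,-0.009],[167,-69,150,0,0,-0.009]]' 
python3 -m jog '[[0,0,0,0,0,0],[0,0,0,0,0,0]]'
python3 - <<'E'
from h import *
s=read_state();p,a=tool(s);print(p,a,s["force"],s["joint_vel"].round(3))
def stand(p,o=(.5186,.187),th=np.radians(16.4)):
    d=np.array(p[:2])-o;return [d@[np.cos(th),np.sin(th)],d@[-np.sin(th),np.cos(th)]]
print(stand(p))
c=get("side");cv2.imwrite("pics/s1.png",cv2.resize(c["im"][190:340,160:360],(800,600)))
E
```

```text
t: 3.43
ee_pos: [0.404, 0.2467, 0.0892]
eef_rot: [[-0.28, 0.96, -0.009], [0.96, 0.28, -0.007], [-0.004, -0.01, -1.0]]
force: [-0.8, -0.5, 0.1]
grip_width: 0.0003
gripper_force: 0.0
t: 3.6
ee_pos: [0.4077, 0.2517, 0.0961]
eef_rot: [[-0.282, 0.96, 0.002], [0.96, 0.282, 0.0], [-0.0, 0.002, -1.0]]
force: [-0.2, 0.5, 0.4]
grip_width: 0.0002
gripper_force: 0.0
[0.40766302 0.25170233 0.09611986] 16.356117119108696 [-0.21953611  0.47693464  0.40834454] [ 0.001 -0.025 -0.018 -0.014  0.005 -0.005 -0.004]
[np.float64(-0.08815523999278128), np.float64(0.09339195761088956)]
```

View pics/s1.png

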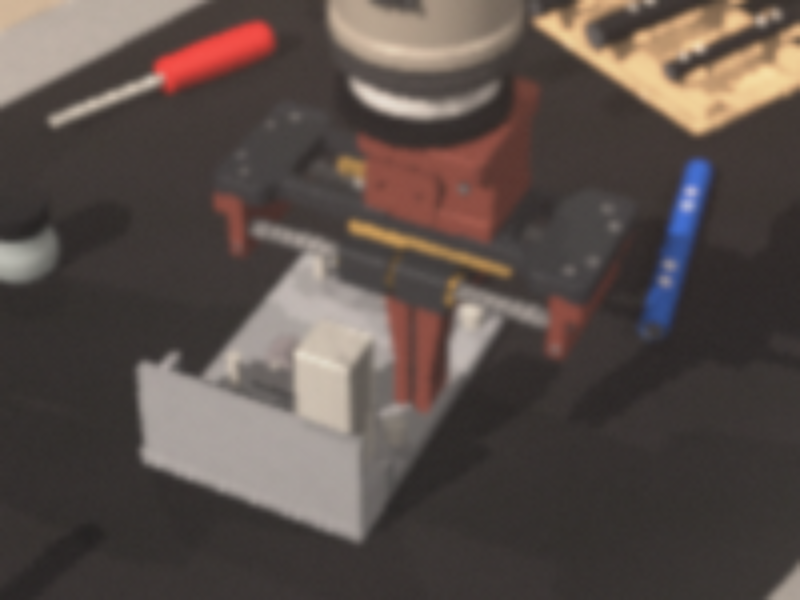

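The gripper is behind the block, on the robot side and clear of it. Now push it along tool +y.

```bash
python3 -m jog '[[0,8,0,0,0,0],[0,13,0,0,0,0],[0,16,0,0,0,0],[0,19,0,0,0,0],[0,22,0,0,0,0],[0,25,0,0,0,0],[0,28,0,0,0,0],[0,31,0,0,0,0],[0,33,0,0,0,0],[0,35,0,0,0,0]]' | egrep 'pos|force:'
python3 -m jog '[[0,1,0,0,0,0],[0,2,0,0,0,0],[0,3,0,0,0,0],[0,3,0,0,0,0]]'| egrep 'pos|force:'
python3 - <<'E'
from h import *
c=get("top");cv2.imwrite("pics/t2.png",cv2.resize(c["im"][180:270,165:285],(800,600)))
E
```

```text
ee_pos: [0.4398, 0.2622, 0.0946]
force: [-0.5, 0.3, 1.0]
gripper_force: 0.3
ee_pos: [0.4427, 0.263, 0.0946]
force: [-0.2, 0.5, -0.5]
gripper_force: 0.1
```

View pics/t2.png

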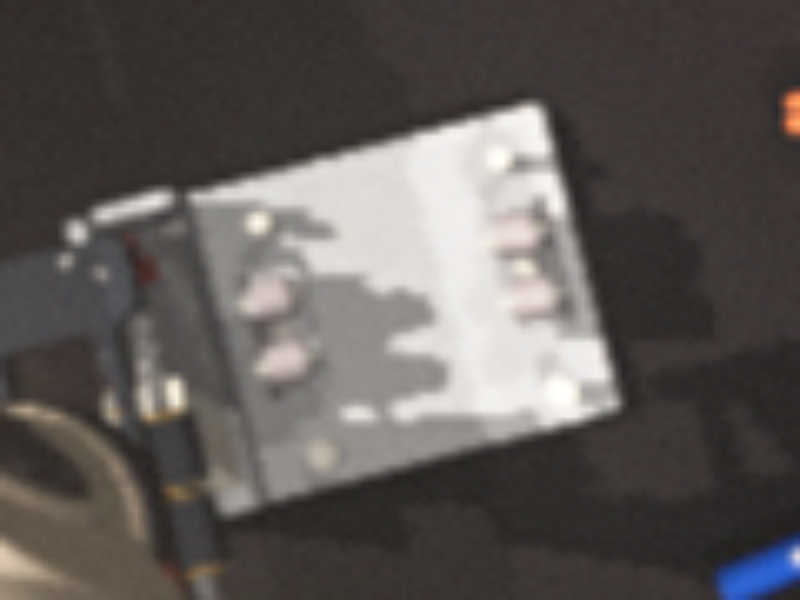

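The hand hides most of the block, but its top corner at about (165,385) in the crop still looks upright or tilting. I'll keep pushing slowly, then back away.

```bash
python3 -m jog '[[0,1.5,0,0,0,0],[0,3,0,0,0,0],[0,4.5,0,0,0,0],[0,6,0,0,0,0],[0,7,0,0,0,0],[0,8,0,0,0,0]]' | egrep 'pos|force:'
python3 -m jog '[[0,0,0,0,0,0]]'| egrep 'pos|force:'
python3 - <<'E'
from h import *
c=get("side");a=cv2.resize(c["im"][230:330,180:280],(400,400))
np.save("a.npy",a);cv2.imwrite("pics/a.png",a)
E
python3 -m jog '[[0,1,0,0,0,0],[0,2,0,0,0,0],[0,3,0,0,0,0],[0,4,0,0,0,0],[0,5,0,0,0,0],[0,5,0,0,0,0]]' | egrep 'pos|force:'
python3 - <<'E'
from h import *
c=get("side");b=cv2.resize(c["im"][230:330,180:280],(400,400))
cv2.imwrite("pics/s2.png",np.hstack([np.load("a.npy"),b]))
E
```

```text
ee_pos: [0.4505, 0.2653, 0.0947]
force: [-0.1, -0.6, -0.3]
gripper_force: 0.2
ee_pos: [0.4505, 0.2653, 0.0946]
force: [-0.6, -1.2, 0.5]
gripper_force: 0.1
ee_pos: [0.4553, 0.2667, 0.0947]
force: [-0.6, 1.1, 0.3]
gripper_force: 0.0
```

View pics/s2.png

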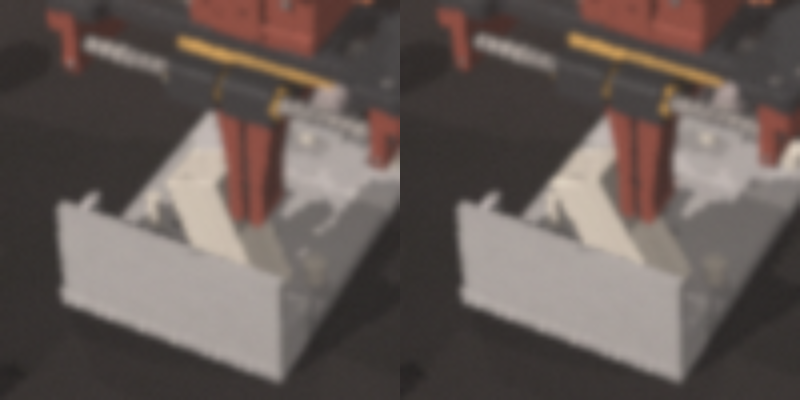

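The block is tilted about 30° and is still following the fingers. I'll push on.

```bash
python3 -m jog '[[0,1,0,0,0,0],[0,2,0,0,0,0],[0,3,0,0,0,0],[0,4,0,0,0,0],[0,5,0,0,0,0],[0,6,0,0,0,0],[0,7,0,0,0,0],[0,8,0,0,0,0],[0,8,0,0,0,0]]' | egrep 'pos|force:|t:'
python3 - <<'E'
from h import *
c=get("side");b=cv2.resize(c["im"][230:330,180:280],(400,400))
cv2.imwrite("pics/s3.png",b)
E
```

```text
t: 6.8
ee_pos: [0.463, 0.269, 0.0947]
eef_rot: [[-0.284, 0.959, 0.0], [0.959, 0.284, 0.0], [0.0, 0.0, -1.0]]
force: [-0.9, -0.1, -0.3]
gripper_force: 0.0
```

View pics/s3.png

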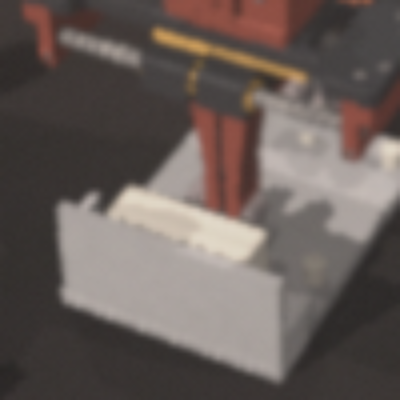

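The block now lies flat along the fence with its long side across the roller bed. That used up all my pictures, so from here I'll work from numbers only. I'll raise the hand and head for the tube.

```bash
python3 -m jog '[[0,-5,-35,0,0,0],[0,-5,-75,0,0,0],[-20,-5,-110,0,0,0.02],[-60,-4,-115,0,0,0.08],[-100,-2,-115,0,0,0.14],[-140,0,-115,0,0,0.20],[-180,2,-115,0,0,0.26],[-220,5,-115,0,0,0.32],[-260,8,-115,0,0,0.38],[-300,11,-115,0,0,0.44]]' 0.55 10 | egrep 'pos|force:|t:|width'
python3 -m jog '[[0,0,0,0,0,0],[0,0,0,0,0,0]]' | egrep 'pos|force:|t:|width'
python3 - <<'E'
from h import *
import pickle
p,a=tool(read_state());print(p,a)
t=np.array([.6295,-.2125]);d=t-p[:2];th=np.radians(a);Y=np.array([np.cos(th),np.sin(th)]);X=np.array([-Y[1],Y[0]])
print("dx dy",d@X,d@Y,"dyaw",-11.6-a)
c=get("top");pickle.dump(c,open("t3.pkl","wb"))
o=np.array([.5186,.187]);th=np.radians(16.4);x=np.array([np.cos(th),np.sin(th)]);y=np.array([-x[1],x[0]])
W=lambda sx,sy,z:np.r_[o+x*sx+y*sy,z]
# scan brightness along stand x on block top (z=.066) and along y
h=cv2.cvtColor(c["im"],cv2.COLOR_BGR2HSV)
for sy in(.09,.10):
    print("x scan",sy,[(int(1000*sx),*map(int,h[tuple(np.round(proj(c,W(sx,sy,.066))[0][::-1]).astype(int))])) for sx in np.arange(-.05,.071,.006)])
for sx in(-.01,.0,.02,.04):
    print("y scan",sx,[(int(1000*sy),*map(int,h[tuple(np.round(proj(c,W(sx,sy,.066))[0][::-1]).astype(int))])) for sy in np.arange(.06,.121,.004)])
E
```

```text
t: 7.68
ee_pos: [0.5587, -0.0176, 0.2099]
eef_rot: [[0.154, 0.988, 0.0], [0.988, -0.154, -0.0], [-0.0, 0.0, -1.0]]
force: [0.5, 0.0, -0.4]
grip_width: 0.0393
gripper_force: 0.0
t: 7.85
ee_pos: [0.5588, -0.0185, 0.2093]
eef_rot: [[0.156, 0.988, -0.0], [0.988, -0.156, -0.001], [-0.001, -0.0, -1.0]]
force: [-1.2, 1.4, 0.1]
grip_width: 0.0399
gripper_force: 0.0
[ 0.55879189 -0.01845593  0.20930393] -9.003746059530151
dx dy -0.18058732884891798 0.10020456744575586 dyaw -2.5962539404698486
x scan 0.09 [(-50, 5, 10, 157), (-44, 35, 11, 143), (-38, 21, 7, 254), (-32, 26, 7, 252), (-26, 26, 8, 251), (-20, 25, 6, 252), (-14, 26, 7, 252), (-8, 23, 8, 252), (-2, 21, 7, 252), (3, 21, 7, 252), (9, 26, 8, 252), (15, 21, 7, 252), (21, 21, 7, 252), (27, 23, 8, 252), (33, 30, 7, 255), (39, 18, 30, 146), (45, 18, 16, 78), (51, 8, 15, 70), (57, 17, 12, 155), (63, 13, 15, 117), (69, 10, 44, 52)]
x scan 0.1 [(-50, 8, 8, 127), (-44, 10, 8, 100), (-38, 30, 6, 255), (-32, 26, 7, 253), (-26, 26, 7, 254), (-20, 21, 7, 254), (-14, 26, 7, 254), (-8, 25, 6, 253), (-2, 25, 6, 254), (3, 25, 6, 253), (9, 25, 6, 254)
[... 729 characters left out ...]
 (108, 14, 16, 178), (112, 17, 7, 245), (116, 11, 12, 167), (120, 15, 39, 52)]
y scan 0.02 [(60, 21, 11, 158), (64, 8, 12, 174), (68, 8, 11, 95), (72, 6, 15, 83), (76, 18, 39, 110), (80, 19, 32, 236), (84, 25, 6, 255), (88, 20, 6, 253), (92, 23, 9, 252), (96, 26, 7, 252), (100, 23, 9, 254), (104, 21, 13, 246), (108, 18, 21, 158), (112, 8, 9, 235), (116, 11, 12, 168), (120, 6, 19, 67)]
y scan 0.04 [(60, 0, 5, 148), (64, 13, 10, 171), (68, 4, 17, 103), (72, 25, 18, 83), (76, 23, 26, 89), (80, 19, 33, 109), (84, 18, 34, 196), (88, 22, 27, 168), (92, 17, 20, 113), (96, 20, 33, 186), (100, 23, 29, 140), (104, 20, 34, 187), (108, 0, 9, 164), (112, 15, 8, 241), (116, 8, 13, 152), (120, 12, 37, 69)]
```

The block's top face at z = 66 spans stand x of about -41 to +38 and y of about 79 to 107. It is flat, across the bed, and covers x = 0. Next I'll go over the tube and take one close measurement.

```bash
python3 -m jog '[[-33,17,0,0,0,0.01],[-66,34,5,0,0,0.02],[-100,50,15,0,0,0.03],[-133,67,30,0,0,0.04],[-166,84,50,0,0,0.045],[-200,100,65,0,0,0.045],[-200,100,80,0,0,0.045],[-200,100,80,0,0,0.045],[-200,100,80,0,0,0.045]]' | egrep 'pos|force:|t:|width'
python3 - <<'E'
from h import *
import pickle
c=get("wrist");pickle.dump(c,open("w4.pkl","wb"))
p,a=tool(read_state());print(p,a)
exp=proj(c,np.array([[.6387,-.1675,.0435],[.6355,-.1824,.0435],[.6234,-.2414,.0435],[.6204,-.2561,.0435]]));print(exp.round(1))
for q,n in blobs(c["im"],(240,0,360,300),amax=400,amin=25): print(q.round(1),n,onz(c,q,.0435).round(4))
E
```

```text
t: 8.65
ee_pos: [0.6268, -0.2256, 0.129]
eef_rot: [[0.193, 0.981, -0.002], [0.981, -0.193, 0.002], [0.002, -0.002, -1.0]]
force: [0.3, 0.4, 0.5]
grip_width: 0.0395
gripper_force: 0.0
[ 0.62761573 -0.22511     0.13023616] -11.062250036611246
[[271.5 118.1]
 [271.1 141.8]
 [270.3 229.2]
 [270.1 249.4]]
[298.5 103. ] 28 [ 0.6574 -0.1615  0.0435]
[271.6 118.4] 83 [ 0.6387 -0.1677  0.0435]
[271.1 141.6] 78 [ 0.6356 -0.1823  0.0435]
[254.2 156.7] 84 [ 0.6227 -0.1899  0.0435]
[255.  199.3] 310 [ 0.6173 -0.2184  0.0435]
[286.6 196.1] 30 [ 0.6388 -0.2203  0.0435]
[270.1 229.1] 70 [ 0.6233 -0.2413  0.0435]
[270.  249.3] 63 [ 0.6204 -0.256   0.0435]
```

```bash
python3 -m jog '[[7,0,20,0,0,0.009],[13,-1,50,0,0,0.009],[13,-1,80,0,0,0.009],[13,-1,100,0,0,0.009],[13,-1,111,0,0,0.009],[13,-1,111,0,0,0.009]]' | egrep 'pos|force:|t:|width'
python3 -m jog '[[0,0,0,0,0,0],[0,0,0,0,0,0],[0,0,0,0,0,0],[0,0,0,0,0,0],[0,0,0,0,0,0],[0,0,0,0,0,0]]' 0.95 12 | egrep 'pos|force:|t:|width'
```

```text
t: 9.2
ee_pos: [0.6279, -0.2131, 0.0176]
eef_rot: [[0.202, 0.979, -0.002], [0.979, -0.202, 0.001], [0.001, -0.002, -1.0]]
force: [-1.3, -0.7, -0.5]
grip_width: 0.0397
gripper_force: 0.0
t: 9.7
ee_pos: [0.6295, -0.2157, 0.0201]
eef_rot: [[0.205, 0.979, 0.002], [0.979, -0.205, -0.001], [-0.0, 0.002, -1.0]]
force: [-0.9, 0.6, 6.6]
grip_width: 0.0155
gripper_force: 12.0
```

```bash
python3 -m jog '[[0,0,0,0,0,0],[0,0,0,0,0,0]]' | egrep 'pos|force:|t:|width'
python3 -m jog '[[0,0,-4,0,0,0],[0,0,-12,0,0,0],[0,0,-30,0,0,0],[0,0,-60,0,0,0],[0,0,-90,0,0,0],[0,0,-90,0,0,0],[0,0,-90,0,0,0]]' | egrep 'pos|force:|t:|width'
python3 - <<'E'
from h import *
import pickle
c=get("wrist");pickle.dump(c,open("w5.pkl","wb"))
s=read_state();p,a=tool(s);print(p,a,s["force"])
for q,n in blobs(c["im"],(220,0,340,330),amax=900,amin=25): print(q.round(1),n,onz(c,q,p[2]+.019+.0075).round(4))
E
```

```text
t: 9.87
ee_pos: [0.6295, -0.2157, 0.0201]
eef_rot: [[0.205, 0.979, 0.002], [0.979, -0.205, -0.001], [-0.0, 0.002, -1.0]]
force: [-1.4, 0.6, 6.7]
grip_width: 0.0156
gripper_force: 12.0
t: 10.45
ee_pos: [0.63, -0.2159, 0.1113]
eef_rot: [[0.205, 0.979, 0.004], [0.979, -0.205, -0.001], [-0.0, 0.004, -1.0]]
force: [-0.0, -0.9, -0.1]
grip_width: 0.0155
gripper_force: 12.0
[ 0.62868254 -0.21568233  0.10942212] -11.811510524312318 [-0.02877819  0.3083374  -1.42444191]
[233.5 117. ] 28 [ 0.6299 -0.1502  0.1359]
[309.7 144. ] 27 [ 0.6547 -0.1652  0.1359]
[269.  159.3] 221 [ 0.6391 -0.1677  0.1359]
[247.2 188.1] 94 [ 0.6289 -0.1766  0.1359]
[269.2 198.8] 205 [ 0.6361 -0.1823  0.1359]
[248.  224.7] 59 [ 0.6261 -0.1907  0.1359]
```

The tube is held and lifted. Its centre is about 4 mm ahead of the TCP along tool +x, and its axis is about 16 mm above the TCP. Next I'll travel to the stand.

```bash
python3 -m jog '[[20,-10,-5,0,0,-0.03],[50,-25,-10,0,0,-0.08],[85,-43,-15,0,0,-0.13],[120,-61,-15,0,0,-0.18],[155,-79,-15,0,0,-0.23],[190,-97,-15,0,0,-0.28],[225,-115,-15,0,0,-0.33],[260,-133,-15,0,0,-0.38],[280,-143,-15,0,0,-0.42],[300,-154,-15,0,0,-0.45]]' | egrep 'pos|force:|t:|width'
python3 -m jog '[[0,0,0,0,0,0],[0,0,0,0,0,0]]' | egrep 'pos|force:|t:|width'
python3 - <<'E'
from h import *
p,a=tool(read_state());print(p,a)
t=np.array([.5219,.1758]);d=t-p[:2];th=np.radians(a);Y=np.array([np.cos(th),np.sin(th)]);X=np.array([-Y[1],Y[0]])
print("dx dy",d@X,d@Y,"dyaw rad",np.radians(16.4-a))
E
```

```text
t: 11.33
ee_pos: [0.5373, 0.1116, 0.1225]
eef_rot: [[-0.246, 0.969, -0.003], [0.969, 0.246, -0.0], [0.0, -0.003, -1.0]]
force: [0.8, -0.1, -0.3]
grip_width: 0.0155
gripper_force: 12.0
t: 11.5
ee_pos: [0.5379, 0.1106, 0.1226]
eef_rot: [[-0.244, 0.97, -0.002], [0.97, 0.244, -0.0], [0.0, -0.002, -1.0]]
force: [0.5, -0.7, -1.0]
grip_width: 0.0155
gripper_force: 12.0
[0.53790136 0.11061484 0.12257691] 14.131363937506046
dx dy 0.06711922407868308 0.000397554991300687 dyaw rad 0.039595168819999305
```

```bash
python3 -m jog '[[20,0,0,0,0,-0.01],[45,0,5,0,0,-0.02],[67,0,10,0,0,-0.04],[67,0,15,0,0,-0.04],[67,0,15,0,0,-0.04],[67,0,15,0,0,-0.04]]' | egrep 'pos|force:|t:|width'
python3 - <<'E'
from h import *
import pickle
c=get("wrist");pickle.dump(c,open("w6.pkl","wb"))
p,a=tool(read_state());print(p,a)
o=np.array([.5186,.187]);th=np.radians(16.4);x=np.array([np.cos(th),np.sin(th)]);y=np.array([-x[1],x[0]])
d=p[:2]-o;print("stand",d@x,d@y)
W=lambda sx,sy,z:np.r_[o+x*sx+y*sy,z]
print("rollers exp",proj(c,np.array([W(sx,.05,.047) for sx in(-.022,-.013,.013,.022)])).round(1))
print("block face exp",proj(c,np.array([W(sx,.079,.066) for sx in(-.03,0,.03)])).round(1))
print("tube end exp",proj(c,np.array([W(-.008,.072,p[2]+.016),W(.008,.072,p[2]+.016)])).round(1))
for q,n in blobs(c["im"],(220,0,340,330),amax=900,amin=25): print(q.round(1),n)
h=cv2.cvtColor(c["im"],cv2.COLOR_BGR2HSV)
v=int(round(proj(c,W(0,.05,.047))[0][1]))
for vv in(v-6,v,v+6): print(vv,[(u,*map(int,h[vv,u])) for u in range(200,345,4)])
E
```

```text
t: 12.0
ee_pos: [0.5231, 0.1725, 0.1078]
eef_rot: [[-0.278, 0.961, -0.002], [0.961, 0.278, -0.002], [-0.001, -0.002, -1.0]]
force: [0.1, -0.2, -1.5]
grip_width: 0.0159
gripper_force: 12.0
[0.52347386 0.17237999 0.10811731] 16.090091280299113
stand 0.000547725365015273 -0.015401274310944414
rollers exp [[231.7 109.8]
 [247.3 109.7]
 [292.5 109.5]
 [308.1 109.5]]
block face exp [[210.8  52.9]
 [269.6  52.4]
 [328.4  52.3]]
tube end exp [[247.4  53.1]
 [291.3  52.9]]
[297.3 108.4] 370
[245.7 109.8] 92
[337.4 107.9] 51
[269.1 159.5] 222
[269.2 198.9] 208
104 [(200, 30, 10, 130), (204, 12, 9, 138), (208, 30, 7, 149), (212, 40, 10, 150), (216, 30, 16, 129), (220, 40, 6, 128), (224, 6, 10, 133), (228, 10, 6, 129), (232, 7, 25, 92), (236, 9, 26, 140), (240, 9, 21, 170), (244, 11, 19, 187), (248, 10, 16, 93), (252, 15, 29, 53), (256, 15, 26, 59), (260, 38, 17, 59), (264, 9, 24, 73), (268, 13, 26, 69), (272, 170, 21, 74), (276, 15, 23, 67), (280, 15, 43, 60), (284, 173, 17, 60), (288, 30, 4, 57), (292, 6, 23, 225), (296, 8, 27, 220), (300, 5, 26, 220), (304, 8, 25, 197), (308, 6, 8, 155), (312
[... 914 characters left out ...]
32), (204, 0, 8, 132), (208, 19, 14, 150), (212, 30, 10, 150), (216, 13, 12, 151), (220, 25, 10, 149), (224, 35, 10, 151), (228, 10, 10, 154), (232, 174, 15, 86), (236, 10, 21, 145), (240, 6, 22, 174), (244, 0, 19, 191), (248, 10, 21, 109), (252, 60, 10, 52), (256, 20, 38, 61), (260, 12, 19, 66), (264, 30, 7, 69), (268, 0, 14, 72), (272, 15, 21, 73), (276, 176, 32, 64), (280, 171, 29, 61), (284, 45, 8, 65), (288, 165, 18, 57), (292, 8, 20, 224), (296, 8, 22, 219), (300, 5, 24, 215), (304, 8, 25, 187), (308, 23, 9, 227), (312, 5, 10, 153), (316, 16, 19, 149), (320, 13, 8, 228), (324, 21, 8, 225), (328, 20, 15, 156), (332, 15, 7, 148), (336, 13, 12, 150), (340, 13, 15, 154), (344, 15, 7, 142)]
```

Run:
```python
from h import *
import pickle
c=pickle.load(open("w6.pkl","rb"));print(c["K"][:2,2],c["K"][0,0])
o=np.array([.5186,.187]);th=np.radians(16.4);x=np.array([np.cos(th),np.sin(th)]);y=np.array([-x[1],x[0]])
st=lambda p:(np.round([(p[:2]-o)@x*1000,(p[:2]-o)@y*1000],1))
g=cv2.cvtColor(c["im"],cv2.COLOR_BGR2GRAY).astype(float)
zt=.124
for z in(.036,.043,.050): print("roller",z,[st(onz(c,(u,110),z)) for u in(231,306.5)])
print("tube",[st(onz(c,(u,v),zt)) for u,v in((249.7,110),(290,110))],"ins",[st(onz(c,q,zt+.0075)) for q in((269.1,159.5),(269.2,198.9))])
print([st(c["W"][:2,3])],c["W"][2,3])
print("col tube",[(v,int(g[v,268:271].mean())) for v in range(20,100,3)])
for u in(235,305): print("col",u,[(v,int(g[v,u-1:u+2].mean())) for v in range(20,100,3)])
```

```text
[269.42866408 200.75013745] 377.21625144548796
roller 0.036 [array([-23.5,  49.6]), array([22.1, 49.4])]
roller 0.043 [array([-22.8,  49.8]), array([21.5, 49.6])]
roller 0.05 [array([-22.1,  50. ]), array([20.8, 49.8])]
tube [array([-7.5, 51.7]), array([ 7.7, 51.6])] ins [array([-0.2, 34. ]), array([-0.3, 19. ])]
[array([ 0.3, 55.1])] 0.26975682998650274
col tube [(20, 248), (23, 249), (26, 246), (29, 246), (32, 247), (35, 248), (38, 248), (41, 249), (44, 250), (47, 250), (50, 126), (53, 111), (56, 113), (59, 115), (62, 79), (65, 78), (68, 78), (71, 77), (74, 75), (77, 74), (80, 71), (83, 73), (86, 72), (89, 73), (92, 70), (95, 69), (98, 71)]
col 235 [(20, 241), (23, 244), (26, 245), (29, 246), (32, 247), (35, 247), (38, 247), (41, 249), (44, 249), (47, 249), (50, 136), (53, 103), (56, 104), (59, 102), (62, 88), (65, 154), (68, 157), (71, 129), (74, 128), (77, 129), (80, 128), (83, 128), (86, 93), (89, 84), (92, 77), (95, 140), (98, 112)]
col 305 [(20, 250), (23, 252), (26, 252), (29, 251), (32, 252), (35, 252), (38, 253), (41, 253), (44, 253), (47, 254), (50, 136), (53, 115), (56, 113), (59, 110), (62, 98), (65, 176), (68, 178), (71, 176), (74, 150), (77, 152), (80, 150), (83, 147), (86, 97), (89, 96), (92, 100), (95, 143), (98, 159)]
```

The rollers' centreline is at stand x of about -0.6 and the tube's at about 0, with roughly 0.5° of yaw error. The block face is straight at y of about 81 and the tube end is at about 68. I'll correct these, descend to just above the earliest possible contact, and average the forces.

```bash
cat > avg.py <<'E'
from h import *
import sys
n=int(sys.argv[1]) if len(sys.argv)>1 else 5
F=[];P=[];A=[];M=[]
for i in range(n):
    cams.get_image("side");s=read_state();F.append(s["force"]);M.append(s["moment"]);p,a=tool(s);P.append(p);A.append(a)
th=np.radians(16.5);x=np.array([np.cos(th),np.sin(th),0]);y=np.array([-x[1],x[0],0])
F=np.array(F);M=np.array(M);p=np.mean(P,0);d=p-[.5186,.187,0]
f=lambda v:np.round([v@x,v@y,v[2]],3)
print("t%.2f"%s["t"],"Fst",f(F.mean(0)).round(2),"sd",F.std(0).round(2),"M",f(M.mean(0)),"st mm",np.round([d@x*1e3,d@y*1e3,p[2]*1e3],1),"yaw%.2f"%np.mean(A),"w",round(s["grip_width"]*1e3,1))
E
python3 -m jog '[[0,-0.5,8,0,0,-0.009],[0,-0.5,22,0,0,-0.009],[0,-0.5,37,0,0,-0.009],[0,-0.5,50,0,0,-0.009],[0,-0.5,57,0,0,-0.009],[0,-0.5,57,0,0,-0.009],[0,-0.5,57,0,0,-0.009]]' | egrep 't:'
python3 avg.py 8
python3 -m jog '[[0,0,2,0,0,0],[0,0,2,0,0,0]]'|egrep t:; python3 avg.py 4
python3 -m jog '[[0,0,2,0,0,0],[0,0,2,0,0,0]]'|egrep t:; python3 avg.py 4
```

```text
t: 12.63
eef_rot: [[-0.289, 0.957, -0.001], [0.957, 0.289, -0.0], [-0.0, -0.001, -1.0]]
t13.03 Fst [-0.01 -0.16 -0.56] sd [0.52 0.52 0.35] M [-0.051 -0.11  -0.001] st mm [  0.7 -13.   52.2] yaw16.78 w 15.5
t: 13.2
eef_rot: [[-0.289, 0.957, -0.0], [0.957, 0.289, -0.0], [-0.0, -0.0, -1.0]]
t13.40 Fst [ 0.38 -0.1  -0.36] sd [0.19 0.67 0.13] M [-0.046 -0.1   -0.012] st mm [  0.2 -13.1  49.6] yaw16.79 w 15.4
t: 13.57
eef_rot: [[-0.289, 0.957, -0.0], [0.957, 0.289, -0.0], [-0.0, -0.0, -1.0]]
t13.77 Fst [-0.08  0.26 -1.  ] sd [0.44 0.23 0.48] M [-0.073 -0.064 -0.03 ] st mm [  0.2 -13.1  47.5] yaw16.79 w 15.8
```

```bash
python3 -m jog '[[0,-0.5,1,0,0,0],[0,-0.5,1,0,0,0]]'|egrep width; python3 avg.py 4
python3 -m jog '[[0,0,1,0,0,0],[0,0,1,0,0,0]]'|egrep width; python3 avg.py 4
python3 -m jog '[[0,0,1,0,0,0],[0,0,1,0,0,0]]'|egrep width; python3 avg.py 4
python3 -m jog '[[0,0,1,0,0,0],[0,0,1,0,0,0]]'|egrep width; python3 avg.py 4
```

```text
grip_width: 0.0159
t14.13 Fst [-0.12 -0.07 -0.87] sd [0.35 0.43 0.58] M [-0.083 -0.087  0.03 ] st mm [ -0.3 -13.1  46.6] yaw16.79 w 15.6
grip_width: 0.0154
t14.50 Fst [-0.08 -0.05 -0.29] sd [0.22 0.32 0.17] M [-0.036 -0.08   0.017] st mm [ -0.3 -13.1  45.6] yaw16.78 w 15.4
grip_width: 0.0156
t14.87 Fst [-0.07  0.28 -0.85] sd [0.22 0.18 0.54] M [-0.046 -0.113  0.005] st mm [ -0.3 -13.1  44.6] yaw16.79 w 15.5
grip_width: 0.0155
t15.23 Fst [ 0.15  0.25 -0.19] sd [0.65 0.48 0.44] M [-0.045 -0.074 -0.009] st mm [ -0.3 -13.1  43.6] yaw16.79 w 15.2
```

```bash
python3 -m jog '[[0,0,1,0,0,0],[0,0,1,0,0,0]]'|egrep width; python3 avg.py 4
python3 -m jog '[[0,0,1,0,0,0],[0,0,1,0,0,0]]'|egrep width; python3 avg.py 4
```

```text
grip_width: 0.0156
t15.60 Fst [ 0.25 -0.1  -0.3 ] sd [0.14 0.26 0.47] M [-0.05 -0.12  0.02] st mm [ -0.3 -13.1  42.6] yaw16.79 w 15.6
grip_width: 0.0155
t15.97 Fst [-0.35 -0.3  -0.24] sd [0.54 0.28 0.36] M [-0.067 -0.063 -0.037] st mm [ -0.3 -13.1  41.6] yaw16.79 w 15.6
```

```bash
python3 -m jog '[[0,0,1,0,0,0],[0,0,1,0,0,0]]'|egrep width; python3 avg.py 5
```

```text
grip_width: 0.0157
t16.38 Fst [-0.02  0.14 -0.5 ] sd [0.31 0.56 0.4 ] M [-0.036 -0.074  0.004] st mm [ -0.3 -13.1  40.6] yaw16.79 w 15.5
```

```bash
python3 -m jog '[[0,0,1,0,0,0],[0,0,1,0,0,0]]'|egrep width; python3 avg.py 4
python3 -m jog '[[0,0,1,0,0,0],[0,0,1,0,0,0]]'|egrep width; python3 avg.py 5
```

```text
grip_width: 0.0154
t16.75 Fst [-0.16  0.1  -0.44] sd [0.3  0.78 0.42] M [-0.045 -0.077  0.015] st mm [ -0.3 -13.1  39.6] yaw16.79 w 15.8
grip_width: 0.0159
t17.17 Fst [ 0.27 -0.18 -0.2 ] sd [0.18 0.42 0.68] M [-0.052 -0.079  0.013] st mm [ -0.3 -13.   38.6] yaw16.79 w 15.6
```

```bash
python3 -m jog '[[0,0,1,0,0,0],[0,0,1,0,0,0]]'|egrep width; python3 avg.py 5
```

```text
grip_width: 0.0157
t17.58 Fst [ 0.21 -0.2  -0.01] sd [0.43 0.52 0.47] M [-0.045 -0.167 -0.047] st mm [ -0.1 -13.1  37.7] yaw16.78 w 15.2
```

```bash
python3 avg.py 6; python3 -m jog '[[0,0,0.6,0,0,0],[0,0,0.6,0,0,0]]'|egrep width; python3 avg.py 8
```

```text
t17.88 Fst [0.49 0.26 0.05] sd [0.23 0.46 0.48] M [-0.025 -0.182 -0.033] st mm [ -0.2 -13.   37.7] yaw16.79 w 15.4
grip_width: 0.0152
t18.45 Fst [1.18 0.13 0.66] sd [0.55 0.43 0.35] M [-0.065 -0.35  -0.03 ] st mm [ -0.  -13.1  37.1] yaw16.78 w 16.2
```

The tube has made contact, but Fx is about +1.2, so it is resting only on the -x rollers and sits too far towards -x. I'll lift slightly, shift +x and feel again.

```bash
python3 -m jog '[[0,0,-1.2,0,0,0],[0,0.7,-1.2,0,0,0],[0,0.7,-1.2,0,0,0]]'|egrep width; python3 avg.py 5; python3 -m jog '[[0,0,0.6,0,0,0],[0,0,1.2,0,0,0],[0,0,1.2,0,0,0]]'|egrep width; python3 avg.py 8
```

```text
grip_width: 0.016
t18.95 Fst [ 0.28  0.17 -0.17] sd [0.36 0.58 0.29] M [-0.047 -0.072  0.005] st mm [  0.1 -13.1  38.1] yaw16.79 w 15.2
grip_width: 0.0157
t19.60 Fst [-0.48 -0.16  0.46] sd [0.37 0.59 0.44] M [-0.051  0.043 -0.013] st mm [  0.4 -13.   37. ] yaw16.79 w 15.7
```

```bash
python3 -m jog '[[0,0,-1.2,0,0,0],[0,-0.2,-1.2,0,0,0],[0,-0.2,-1.2,0,0,0]]'|egrep width; python3 -m jog '[[0,0,0.6,0,0,0],[0,0,1.2,0,0,0],[0,0,1.2,0,0,0]]'|egrep width; python3 avg.py 10
```

```text
grip_width: 0.0156
grip_width: 0.0153
t20.60 Fst [-0.42 -0.26  0.28] sd [0.48 0.28 0.41] M [-0.07  -0.053 -0.044] st mm [  0.3 -13.1  37.1] yaw16.78 w 15.4
```

The tube is centred now: My is back near its baseline and Fz is about +0.3, so the rollers are carrying the tube. Next, slide it towards the block.

```bash
python3 -m jog '[[1.5,0,0,0,0,0],[3,0,0,0,0,0],[4.5,0,0,0,0,0],[6,0,0,0,0,0],[7,0,0,0,0,0],[7,0,0,0,0,0]]'|egrep width; python3 avg.py 5
python3 -m jog '[[0.4,0,0,0,0,0],[0.8,0,0,0,0,0],[0.8,0,0,0,0,0]]'|egrep width; python3 avg.py 5
python3 -m jog '[[0.4,0,0,0,0,0],[0.8,0,0,0,0,0],[0.8,0,0,0,0,0]]'|egrep width; python3 avg.py 5
```

```text
grip_width: 0.0158
t21.35 Fst [0.15 0.49 0.25] sd [0.38 0.42 0.65] M [ 0.084 -0.041 -0.026] st mm [ 0.3 -5.7 37.1] yaw16.80 w 15.4
grip_width: 0.0155
t21.85 Fst [ 0.12 -1.    0.49] sd [0.48 0.27 0.43] M [-0.195 -0.12  -0.068] st mm [ 0.2 -5.5 37. ] yaw16.77 w 15.7
grip_width: 0.0155
t22.35 Fst [-0.08 -0.17  0.28] sd [0.5  0.55 0.26] M [-0.134 -0.094 -0.03 ] st mm [ 0.2 -4.3 37.1] yaw16.79 w 15.8
```

```bash
python3 avg.py 6
python3 -m jog '[[0.4,0,0,0,0,0],[0.8,0,0,0,0,0],[0.8,0,0,0,0,0]]'|egrep width; python3 avg.py 8
python3 - <<'E'
from h import *
c=get("wrist")
g=cv2.cvtColor(c["im"],cv2.COLOR_BGR2GRAY).astype(float)
o=np.array([.5186,.187]);th=np.radians(16.5);x=np.array([np.cos(th),np.sin(th)]);y=np.array([-x[1],x[0]])
W=lambda sx,sy,z:np.r_[o+x*sx+y*sy,z]
print("block edge exp",proj(c,np.array([W(-.02,.081,.066),W(.02,.081,.066)])).round(1),"tube end top",proj(c,W(0,.081,.061)).round(1),"ax",proj(c,np.array([W(-.008,.081,.053),W(.008,.081,.053)])).round(1))
for u in(245,269,293): print(u,[(v,int(g[v,u-1:u+2].mean())) for v in range(30,90,2)])
E
```

```text
t22.65 Fst [0.29 0.15 0.48] sd [0.61 0.59 0.35] M [-0.061 -0.094 -0.059] st mm [ 0.2 -4.4 37.1] yaw16.79 w 15.7
grip_width: 0.0154
t23.30 Fst [ 0.4  -2.41  0.29] sd [0.54 0.42 0.47] M [-0.578 -0.123 -0.052] st mm [ 0.2 -4.1 37. ] yaw16.77 w 15.7
block edge exp [[212.   55.3]
 [331.8  55.9]] tube end top [[271.9  57.1]] ax [[249.9  59.5]
 [293.5  59.7]]
245 [(30, 236), (32, 235), (34, 236), (36, 236), (38, 235), (40, 238), (42, 239), (44, 240), (46, 240), (48, 240), (50, 239), (52, 240), (54, 224), (56, 166), (58, 107), (60, 97), (62, 89), (64, 88), (66, 86), (68, 86), (70, 83), (72, 63), (74, 76), (76, 132), (78, 129), (80, 131), (82, 130), (84, 133), (86, 128), (88, 105)]
269 [(30, 235), (32, 236), (34, 237), (36, 236), (38, 236), (40, 237), (42, 238), (44, 239), (46, 239), (48, 240), (50, 241), (52, 241), (54, 224), (56, 168), (58, 109), (60, 63), (62, 55), (64, 55), (66, 57), (68, 55), (70, 58), (72, 56), (74, 65), (76, 63), (78, 58), (80, 60), (82, 60), (84, 57), (86, 56), (88, 60)]
293 [(30, 235), (32, 236), (34, 236), (36, 237), (38, 237), (40, 237), (42, 239), (44, 239), (46, 241), (48, 241), (50, 241), (52, 241), (54, 222), (56, 148), (58, 99), (60, 87), (62, 83), (64, 80), (66, 73), (68, 72), (70, 72), (72, 57), (74, 76), (76, 135), (78, 133), (80, 133), (82, 131), (84, 131), (86, 133), (88, 108)]
```

There is firm contact with the block: Fy is about -2.4 and the advance was stopped. I'll ease off slightly, relax the grip, and then open in place.

```bash
python3 -m jog '[[-0.3,0,0,0,0,0],[-0.3,0,0,0,0,0],[-0.3,0,0,0,0,0]]' |egrep width; python3 avg.py 8
python3 -m jog '[[0,0,0,0,0,0],[0,0,0,0,0,0],[0,0,0,0,0,0]]' - 3 |egrep 'width|gripper'; python3 avg.py 8
```

```text
grip_width: 0.0157
t24.00 Fst [ 0.67 -1.92  0.18] sd [0.23 0.57 0.34] M [-0.46  -0.118 -0.055] st mm [ 0.2 -3.9 37.1] yaw16.79 w 15.4
grip_width: 0.0158
gripper_force: 3.0
t24.65 Fst [ 0.14 -0.86  0.05] sd [0.45 0.75 0.37] M [-0.162 -0.142 -0.009] st mm [ 0.2 -3.7 37.1] yaw16.80 w 16.0
```

```bash
python3 -m jog '[[0,0,0,0,0,0],[0,0,0,0,0,0],[0,0,0,0,0,0],[0,0,0,0,0,0],[0,0,0,0,0,0]]' 0.6 |egrep 'width|gripper'; python3 avg.py 6
cat > look.py <<'E'
from h import *
s=read_state();c=get("wrist");p,a=tool(s)
g=cv2.cvtColor(c["im"],cv2.COLOR_BGR2GRAY).astype(float)
o=np.array([.5186,.187]);th=np.radians(16.5);x=np.array([np.cos(th),np.sin(th)]);y=np.array([-x[1],x[0]])
W=lambda sx,sy,z:np.r_[o+x*sx+y*sy,z]
st=lambda p:(np.round([(p[:2]-o)@x*1000,(p[:2]-o)@y*1000],1))
for q,n in blobs(c["im"],(220,0,340,330),amax=900,amin=25): print(q.round(1),n,st(onz(c,q,.0605)))
e=proj(c,W(0,.081,.066))[0];u=int(e[0]);print("edge exp",e.round(1))
print([(v,int(g[v,u-1:u+2].mean())) for v in range(int(e[1])-10,int(e[1])+16,2)])
v=int(proj(c,W(0,.05,.053))[0][1]);print("row",v,[(k,int(g[v,k])) for k in range(u-50,u+52,3)])
E
python3 look.py
```

```text
grip_width: 0.0353
gripper_force: 0.0
t25.37 Fst [ 0.32 -0.04  0.03] sd [0.44 0.26 0.45] M [-0.043 -0.112  0.01 ] st mm [ 0.2 -3.9 37.1] yaw16.79 w 35.0
[269.7 159.3] 209 [-0.5 45.2]
[269.6 198.9] 197 [-0.5 30.1]
[248.  246.1] 28 [-8.9 10.9]
[248.4 287.6] 44 [-8.9 -7.2]
[308.2 302.9] 43 [ 15.6 -14.1]
edge exp [271.9  55.5]
[(45, 240), (47, 241), (49, 241), (51, 240), (53, 238), (55, 188), (57, 131), (59, 76), (61, 54), (63, 56), (65, 56), (67, 58), (69, 54)]
row 144 [(221, 102), (224, 118), (227, 132), (230, 136), (233, 148), (236, 157), (239, 158), (242, 156), (245, 89), (248, 89), (251, 31), (254, 46), (257, 42), (260, 44), (263, 52), (266, 52), (269, 50), (272, 54), (275, 50), (278, 52), (281, 43), (284, 53), (287, 50), (290, 53), (293, 132), (296, 140), (299, 146), (302, 153), (305, 152), (308, 159), (311, 154), (314, 156), (317, 147), (320, 140)]
```

The tube stayed put on release: the inserts are at the same pixels and there is no roll. Now withdraw straight up and recheck.

```bash
python3 -m jog '[[0,0,-5,0,0,0],[0,0,-12,0,0,0],[0,0,-25,0,0,0],[0,0,-45,0,0,0],[0,0,-70,0,0,0],[0,0,-100,0,0,0],[0,0,-130,0,0,0],[0,0,-130,0,0,0],[0,0,-130,0,0,0]]' |egrep 't:|pos|width'; python3 look.py
python3 -m jog '[[-20,0,0,0,0,0],[-50,0,0,0,0,0],[-85,0,0,0,0,0],[-120,0,0,0,0,0],[-150,0,0,0,0,0],[-180,0,0,0,0,0],[-180,0,0,0,0,0]]' |egrep 't:|pos|width'
python3 - <<'E'
from h import *
c=get("top")
o=np.array([.5186,.187]);th=np.radians(16.5);x=np.array([np.cos(th),np.sin(th)]);y=np.array([-x[1],x[0]])
st=lambda p:(np.round([(p[:2]-o)@x*1000,(p[:2]-o)@y*1000],1))
W=lambda sx,sy,z:np.r_[o+x*sx+y*sy,z]
for sy in (.038,.053,-.038,-.053): print("ins exp",proj(c,W(0,sy,.061))[0].round(1))
for q,n in blobs(c["im"],(180,190,265,265),thr=170,sat=60,amin=1,amax=12): print(q.round(1),n,st(onz(c,q,.0605)))
g=cv2.cvtColor(c["im"],cv2.COLOR_BGR2GRAY)
P=[(int(1000*sy),int(g[tuple(np.round(proj(c,W(0,sy,.061))[0][::-1]).astype(int))])) for sy in np.arange(-.1,.112,.004)];print(P)
E
```

```text
t: 26.17
ee_pos: [0.5213, 0.1839, 0.17]
eef_rot: [[-0.289, 0.957, 0.005], [0.957, 0.289, 0.001], [-0.0, 0.005, -1.0]]
grip_width: 0.0351
[226.3  83.5] 27 [-28.7  78.1]
[248.1 123.2] 214 [-13.8  51.1]
[286.8 123.3] 359 [13.6 51.1]
[266.8 131.4] 72 [-0.5 45.4]
[266.8 152.5] 68 [-0.6 30.3]
[226.1 207.3] 775 [-30.9 -10.9]
[254.4 206.1] 144 [-9.7 -9.9]
[244.5 245.3] 412 [-17.5 -41.3]
[266.7 231.4] 57 [ -0.5 -29.9]
[266.4 250. ] 58 [ -0.6 -45.1]
edge exp [267.8  78.8]
[(68, 254), (70, 254), (72, 254), (74, 255), (76, 255), (78, 255), (80, 119), (82, 91), (84, 96), (86, 94), (88, 102), (90, 101), (92, 100)]
row 124 [(217, 168), (220, 163), (223, 167), (226, 139), (229, 144), (232, 146), (235, 144), (238, 110), (241, 146), (244, 188), (247, 213), (250, 225), (253, 152), (256, 79), (259, 69), (262, 75), (265, 82), (268, 82), (271, 86), (274, 83), (277, 81), (280, 200), (283, 220), (286, 224), (289, 225), (292, 219), (295, 189), (298, 165), (301, 166), (304, 164), (307, 163), (310, 159), (313, 167), (316, 149)]
t: 26.8
ee_pos: [0.5723, 0.0029, 0.1653]
eef_rot: [[-0.28, 0.96, -0.002], [0.96, 0.
[... 203 characters left out ...]

[198.4 224.1] 7 [17.3 63.4]
[212.9 227.1] 8 [ 0.2 28.9]
[207.1 228.9] 8 [-0.4 44.5]
[245.5 228. ] 2 [-23.8 -52.4]
[(-100, 54), (-96, 50), (-92, 48), (-88, 50), (-83, 55), (-79, 58), (-75, 62), (-71, 60), (-67, 59), (-63, 57), (-59, 52), (-55, 49), (-51, 72), (-47, 200), (-43, 255), (-39, 179), (-35, 119), (-31, 240), (-27, 199), (-23, 96), (-19, 49), (-15, 53), (-11, 52), (-7, 49), (-3, 53), (0, 51), (4, 53), (8, 55), (12, 54), (16, 52), (20, 47), (24, 94), (28, 255), (32, 252), (36, 55), (40, 113), (44, 255), (48, 243), (52, 50), (56, 60), (60, 59), (64, 59), (68, 57), (72, 58), (76, 58), (80, 165), (84, 254), (88, 252), (92, 250), (96, 250), (100, 252), (104, 253), (108, 182), (112, 221)]
```

The final check shows the inserts symmetric at y = ±45 and ±30 mm, facing up. The tube is parallel to the bed, and the dark tube runs straight into the block edge at y of about 80 mm. The hand is clear, so I'll hand it in.

```bash
python3 -c "
from workcell import sign_off
print(sign_off())"
```

```text
the job is handed in; nothing more can be done
None
```

The job is handed in at about 27 s: the block lies across the end of the roller bed, and the 16 × 160 mm tube rests on the rollers with its end against the block and its inserts up. I felt the contact with the block, but the cameras can't rule out a sub-millimetre gap there, and I did not measure the roller turns directly.

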